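Hold a diptych wing to its panel, hinge knuckles in line

ROBOT

A 7-joint arm with a two-finger parallel gripper is mounted at the origin on the work surface. World frame = base frame: x ahead of the robot, y to its left, z up, the work surface at z = 0. Lengths are in m, angles in rad, forces in N, time in s.
With the tool pointing down it reaches from about 0.35 to 0.9 m from the base axis. Payload 8.1 kg.
Tool frame: the origin (TCP) lies on the centre line of the jaws, within the pads' length; the fingertips stand 17 mm ahead of it and the grasp point (between the pads) lies 2 mm behind it (manip.nose_length is the distance from the TCP to the fingertips, in m); z points along the fingers, y is the line along which they close (so a half turn about z gives the same grasp; the last joint's range is limited). The gripper opens to 85 mm and grips with 20 to 120 N. Pads are 22 mm wide; open, the fingers measure 114 mm over their backs; the gripper's body (76 mm by 85 mm) begins 54 mm behind the grasp point. The pads swing forward as they close: fully open they stand 13 mm farther back than shut.
Start: joints at [1.219, 0.434, 0.025, 1.573, -0.012, 1.134, -0.075], TCP at [0.154, -0.606, 0.248] pointing down, gripper open.
Joint ranges: [-2.62, 2.62], [-0.44, 2.09], [-1.27, 1.32], [0.08, 2.57], [-1.32, 4.46], [0.12, 2], [-2.74, 2.74]. Speed limits (rad/s): [2.22, 2.22, 3.01, 3.01, 3.14, 3.14, 3.14].

INTERFACE

Orientations are given as [roll, pitch, yaw] about the fixed x, y, z axes, in that order (R = Rz(yaw) Ry(pitch) Rx(roll)).
In Python, from station import telemetry, optics, hand_in, manip gives the robot as it stands.
- The arm moves only by the tool arm_command, never from a script. Its arguments are lists of equal length, an entry for each row: "grip": the finger opening in mm, from 0 to 85.4; "slide": the shift along the tool's x, y, z in mm, a list of three; "turn": the turn, a rotation vector about the tool's x, y, z in degrees, a list of three. A call has 1 to 12 rows; each row shifts and turns the commanded pose from where the row before left it, along the tool's axes as they then stand; what a row does not reach is not made up. A row lasts 1/10 s, in which the tool goes at most 50 mm and 8.59 degrees, less where a joint would pass 70% of its speed; a pose out of reach is approached as far as the arm can. A call is refused whole if a number of a shift passes 50 or a number of a turn 8.59, either way. A call with a gripper value outside its range is refused whole. The fingers move at their own pace and stop on an object; the grip force is fixed at half the most. Time passes only in rows, so rows that do not move let the fingers close. It gives the time, the measured TCP pose, the force, the opening and the grip force at its end, in the units of the state.
- telemetry.observe(): the state, without advancing time (a new reading comes with each control period).
- optics.grab_frame(name): name is "scene" or "top"; returns a dict with "pixels" (400x640x3 uint8, red, green, blue), "fx", "fy", "cx", "cy" (pixels), "k1" (the pictures are not rectified: a ray, as slopes to the right and down, at radius r is drawn at 1 + k1 r^2 times it, then the intrinsics apply), "R" (3x3) and "t" (3): a world point X has camera coordinates R X + t. Camera axes: x right, y down, z forward; pixel columns grow to the right and rows downward; lengths in m; the calibration is good to about 2 mm. A picture is of the moment at which its call begins. There is no depth.
- hand_in(): hands the job in; it is judged then, once.
The state is a dict: "t": time; "joint_pos": joint angles; "qd": joint speeds; "tau": joint torques, N m; "eef_pos": TCP position; "tool_rot": TCP orientation; "contact_force": force on the tool from outside, world axes, zero at the start; "moment": the same for the moment, N m; "gripper_width": finger opening in m; "gripper_force": force on a finger pad.
Only numpy, scipy, OpenCV 4.12 (cv2) and the standard library are available. Lean on these libraries where they do the work, as an engineer would, in place of code of your own. Each camera call takes 0.05 s, during which the arm holds its last target. There are 200 camera calls.

TASK

Pick up the loose narrow wing by the batten on its back, bring it level to the raised big panel and mesh its two hinge knuckles into the gaps between the panel's three, so that all five holes line up well enough for the hinge pin to be slid straight through by someone else. Do not push it hard against the panel, leave the pin, the paint jar and the screwdriver alone, and finish still holding the wing there in the gripper: do not let go.

Things in the scene. Friction and masses are not known exactly. Their poses are not given: they have to be found in the camera images.
- panel: Big fixed light-wood board, 220 x 260 x 18 mm, back up on bench blocks of varying height. Origin: below mid hinge line, 70 mm under the board's underside (0 to 15 mm below the tabletop). x: from the hinge line over the board (which starts at x = 13 mm), y: along the hinge line, z: up. Hinge line at z = 90 mm; only air below it for x under 65 mm. Battens on top, 22 mm high, at x = 85 and 200 mm.
- panel_gap_l (a point): Middle of the 24 mm gap between the panel's centre and left (+y) knuckles, on the hinge line; panel frame (0, 22, 90) mm. The panel has three steel knuckles: barrels along y, outside diameter 22, bore 12, each 20 mm long, centred at y = -44, 0 and 44 mm.
- panel_gap_r (a point): Middle of the gap between the panel's centre and right (-y) knuckles, on the hinge line; panel frame (0, -22, 90) mm.
- wing: Loose wing, 0.17 to 0.35 kg, flat on the table, back up: light-wood board 70 (x) x 150 (y) x 18 mm; on it, centred, a batten to hold it by, 22 (x) x 110 (y) mm, 30 high (top 48 mm above the origin). Origin: centre of the board's underside, z up. Two steel knuckles stand off its +x edge. Matched: axes parallel to the panel's, origin 48 mm before the hinge line and 20 mm below it.
- wing_knuckle_l (a point): Centre of the wing's left (+y) knuckle; wing frame (48, 22, 20) mm; goes to panel_gap_l. Both wing knuckles are barrels along y, outside diameter 22, bore 12, 18 mm long, joined to the wing by a 4 mm steel leaf.
- wing_knuckle_r (a point): Centre of the wing's right (-y) knuckle; wing frame (48, -22, 20) mm; goes to panel_gap_r.
- pin: Bystander: the steel hinge pin, 7 mm thick, 120 mm long along its y axis with a flat 16 mm head at the -y end, lying on the table; origin at mid-length of its underside.
- paint_jar: Bystander: a closed paint jar, 60 mm wide, 85 mm high, standing; origin at the centre of its underside.
- screwdriver: Bystander: a screwdriver lying on the table along its x axis, handle to -x; origin on its underside.
Things that resemble listed ones, but are neither listed nor needed, are in the scene too. Several things have the shape of the wing; the one meant has the colours described above.

How it is judged:
On the way:
1. the wing is lifted off the table in the gripper (height (world z) of wing above 0.03 m and contact force between the fingers and wing above 3 N), for 0.2 s.
At the end, for the whole second after the job is handed in: The wing is held still by the fingers, off the table, level within about 8 degrees, with each of its two knuckle centres within 5 mm of the middle of its gap on the panel's hinge line (a 7 mm pin then passes the 12 mm bores), and pressed on the panel with less than 10 N (distance between wing_knuckle_l and panel_gap_l below 0.005 m and distance between wing_knuckle_r and panel_gap_r below 0.005 m and angle between wing's own z axis and vertical below 0.15 rad and contact force between the fingers and wing above 3 N and contact force between wing and panel below 10 N and height (world z) of wing above 0.04 m and linear speed of wing below 0.02 m/s); the arm keeps its last pose, push and grip.
It fails at once if the hinge pin is pushed away (more than 30 mm) (distance of pin from where it was at the start of the episode above 0.03 m).
It fails at once if the paint jar is pushed away (more than 30 mm) (distance of paint_jar from where it was at the start of the episode above 0.03 m).
It fails at once if the screwdriver is pushed away (more than 30 mm) (distance of screwdriver from where it was at the start of the episode above 0.03 m).
It fails at once if the wing is forced hard against the panel (over 40 N) (contact force between wing and panel above 40 N).
It also fails if it takes over 38 s, if anything falls off the work surface, if the arm or the gripper's body presses on something with over 40 N, if the wrist force passes 120 N, or if a joint passes its speed limit or range.

## Working session

There is one attempt and no reset: what is moved stays moved. The work goes in short steps, Python scripts to look and compute and a tool call to move; the robot and the scene stay as the last step left them, time stands still between calls to the robot, and variables do not carry over. Pictures are saved under pics/ and viewed, at most 10 in all, crops included, and the job is handed in when it is done.

Besides the shell and the picture viewer there is one more tool, called after "Emit:" by a JSON object that holds its "fn" and its "kwargs". arm_command: Moves the arm, as the interface text tells. Its arguments: {"type":"object","properties":{"grip":{"type":"array","items":{"type":"number"}},"slide":{"type":"array","items":{"type":"array","items":{"type":"number"}}},"turn":{"type":"array","items":{"type":"array","items":{"type":"number"}}}},"required":["grip","slide","turn"]}

```bash
mkdir -p pics; ls
cat > h.py <<'E'
import numpy as np, cv2
from station import telemetry, optics, hand_in, manip
def grab(n):
    f=optics.grab_frame(n); f['img']=np.ascontiguousarray(np.array(f['pixels'])[:,:,::-1]); f['R']=np.array(f['R']); f['t']=np.array(f['t']); return f
def ray(f,u,v):
    x=(u-f['cx'])/f['fx']; y=(v-f['cy'])/f['fy']
    rd=np.hypot(x,y); r=rd
    for _ in range(20): r=rd/(1+f['k1']*r*r)
    s=r/rd if rd>0 else 1
    d=f['R'].T@np.array([x*s,y*s,1]); return -f['R'].T@f['t'], d
def onz(f,u,v,z):
    o,d=ray(f,u,v); return o+d*(z-o[2])/d[2]
def proj(f,X):
    c=f['R']@np.asarray(X)+f['t']; x,y=c[:2]/c[2]; k=1+f['k1']*(x*x+y*y)
    return np.array([f['fx']*x*k+f['cx'],f['fy']*y*k+f['cy']])
E
python3 - <<'E'
from h import *
s=telemetry.observe(); print(s['t'],s['eef_pos'],s['tool_rot'])
for n in('scene','top'):
    f=grab(n); cv2.imwrite(f'pics/{n}0.png',f['img']); print(n,-f['R'].T@f['t'],f['R'].round(2).tolist(),f['fx'],f['k1'])
E
```

```text
pics
0.0 [ 0.15372478 -0.60530094  0.24751763] [-3.14000888e+00  1.25173640e-04  2.48715997e-01]
scene [ 0.88230949 -0.26699441  0.7631779 ] [[0.51, 0.86, 0.0], [0.72, -0.43, -0.55], [-0.47, 0.28, -0.84]] 402.8010982417598 -0.0034696353392008267
top [ 0.26185592 -0.03271236  1.30371514] [[0.01, -1.0, -0.01], [-0.98, -0.01, -0.19], [0.19, 0.02, -0.98]] 452.2096007910097 -0.0030957286791159382
```

View pics/top0.png

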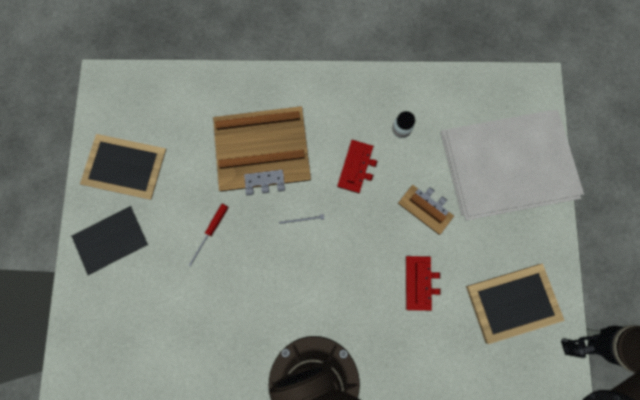

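View pics/scene0.png

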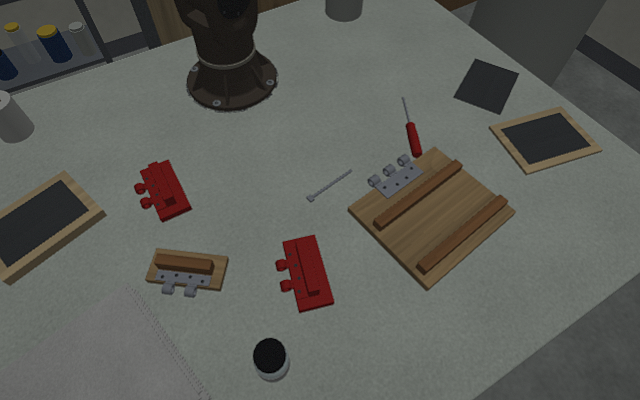

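The top picture shows three wing-shaped things: light wood with steel knuckles at (426,210), red at (357,166) and red at (420,283). The light-wood one fits the description. The panel is at (262,150) with its hinge at (265,182). The pin is at (302,219), the screwdriver at (210,232) and the jar at (404,123). I'll confirm with enlarged crops.

Run:
```python
import cv2, numpy as np
s=cv2.imread('pics/scene0.png');t=cv2.imread('pics/top0.png')
def c(i,x,y,w,h): return cv2.resize(i[y:y+h,x:x+w],(400,300),interpolation=cv2.INTER_CUBIC)
a=np.hstack([c(t,390,175,80,60),c(t,222,155,80,60)])
b=np.hstack([c(s,137,235,100,75),c(s,345,140,100,75)])
cv2.imwrite('pics/crop1.png',np.vstack([a,b]))
```

```text
(no output)
```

View pics/crop1.png

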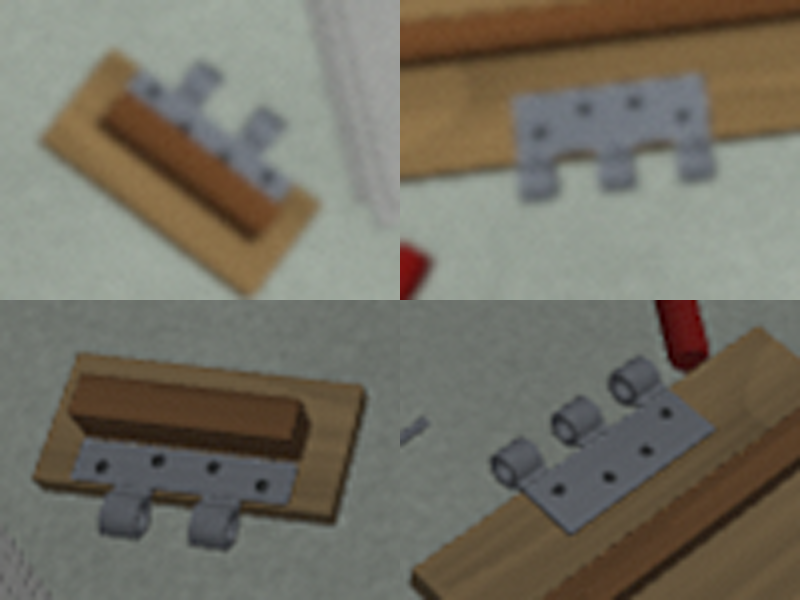

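The crop confirms it: the target is the light-wood wing with a brown batten and two grey knuckles, and the panel has three knuckles. Next I'll measure corners with masks.

```bash
cat > m.py <<'E'
from h import *
def quad(img,box):
    x0,y0,x1,y1=box; S=4
    c=cv2.resize(img[y0:y1,x0:x1],None,fx=S,fy=S,interpolation=cv2.INTER_CUBIC)
    hsv=cv2.cvtColor(c,cv2.COLOR_BGR2HSV)
    m=cv2.inRange(hsv,(8,75,40),(25,255,255)); m=cv2.morphologyEx(m,cv2.MORPH_OPEN,np.ones((9,9)))
    cs,_=cv2.findContours(m,cv2.RETR_EXTERNAL,cv2.CHAIN_APPROX_NONE)
    h=cv2.convexHull(max(cs,key=cv2.contourArea))
    h=cv2.approxPolyDP(h,3,True)
    return (h[:,0]+.5)/S-.5+[x0,y0], m
if __name__=='__main__':
    im={n:cv2.imread(f'pics/{n}0.png') for n in('scene','top')}
    ms=[]
    for n,b in (('top',(205,100,320,200)),('top',(390,175,460,240)),('scene',(340,140,525,295)),('scene',(140,240,235,305))):
        q,m=quad(im[n],b); print(n,b); print(q.round(1).tolist())
        x0,y0,x1,y1=b; c=cv2.resize(im[n][y0:y1,x0:x1],(m.shape[1],m.shape[0]),interpolation=cv2.INTER_CUBIC)
        cv2.polylines(c,[np.int32((q-[x0,y0]+.5)*4)],True,(255,0,255),1)
        ms.append(cv2.resize(c,(400,300)))
    cv2.imwrite('pics/mask.png',np.vstack([np.hstack(ms[:2]),np.hstack(ms[2:])]))
E
python3 m.py
```

```text
top (205, 100, 320, 200)
[[300.9, 106.6], [309.6, 178.6], [306.6, 179.9], [226.1, 189.9], [219.1, 189.6], [213.4, 117.6], [216.9, 116.4]]
top (390, 175, 460, 240)
[[411.4, 185.9], [414.6, 186.4], [452.1, 214.6], [451.9, 217.4], [439.9, 233.1], [437.4, 232.9], [398.9, 203.4], [398.9, 201.4]]
scene (340, 140, 525, 295)
[[435.1, 146.9], [457.6, 160.6], [505.1, 198.1], [514.1, 210.1], [514.1, 212.4], [428.4, 288.9], [425.4, 289.4], [347.9, 210.9], [347.9, 207.1], [416.6, 157.1], [432.9, 146.9]]
scene (140, 240, 235, 305)
[[155.9, 248.6], [165.9, 248.9], [226.6, 256.1], [227.4, 261.6], [220.1, 289.6], [217.6, 290.1], [147.6, 281.4], [145.6, 279.6], [145.6, 276.6]]
```

View pics/mask.png

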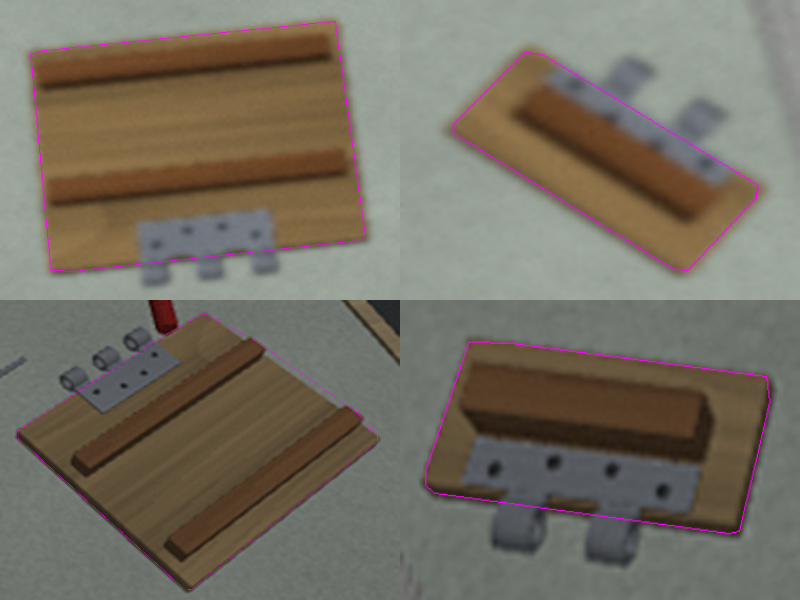

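```bash
cat > fit.py <<'E'
from h import *
from scipy.optimize import least_squares
def Rz(a): return np.array([[np.cos(a),-np.sin(a),0],[np.sin(a),np.cos(a),0],[0,0,1]])
def fit(obs,p0,free):
    p0=np.array(p0,float)
    def full(q): p=p0.copy(); p[free]=q; return p
    def res(q):
        p=full(q); return np.concatenate([proj(f,Rz(p[3])@(np.array(X)/1e3)+p[:3])-uv for f,X,uv in obs])
    r=least_squares(res,p0[free],loss='soft_l1'); return full(r.x),r.fun.reshape(-1,2).round(1).tolist()
E
cat > f1.py <<'E'
from fit import *
s=grab('scene'); t=grab('top')
P=[(t,(233,130,88),(213.2,116.9)),(t,(233,-130,88),(301.3,106.6)),(t,(13,-130,79),(309.8,179.4)),(t,(13,130,79),(219.1,190.6)),
(s,(13,130,88),(434.2,146)),(s,(13,-130,88),(347.5,208.3)),(s,(233,130,88),(514.5,210.5)),(s,(233,-130,70),(427,289.7)),
(s,(0,-54,90),(374.5,182.5)),(s,(0,-10,90),(388,170.5)),(s,(0,34,90),(402.5,160.5))]
for sel in (P,P[:4]+[],P[4:]):
    p,r=fit(sel,[.5,.1,-.01,.1],[0,1,2,3]); print('panel',p.round(4),r)
W=[(t,(-35,75,9),(398.2,202.4)),(t,(35,75,18),(412.6,185.0)),(t,(35,-75,18),(452.8,215.5)),(t,(-35,-75,9),(439,234)),
(s,(-35,75,18),(227.8,256.2)),(s,(-35,-75,18),(156,248)),(s,(35,75,0),(219.5,290.5)),(s,(35,-75,0),(145.5,281.5))]
for sel in (W,W[:4],W[4:]):
    p,r=fit(sel,[.5,-.3,0,-.6],[0,1,3]); print('wing',p.round(4),r)
for n,uv,z in (('pin head',(322,216),.004),('pin tip',(279,222),.004),('sd',(224,206),.01),('jar',(404,118),.085),('red1',(357,166),.02),('red1e',(366,143),.018),('red1k',(376,163),.02)): print(n,onz(t,*uv,z).round(3))
E
python3 f1.py
```

```text
panel [ 0.5178  0.1462 -0.0197  0.1343] [[-1.3, -0.2], [-0.1, -0.5], [0.2, 0.8], [-0.7, 0.7], [1.0, -0.8], [0.9, -2.3], [2.5, 0.1], [-0.3, 1.1], [-3.0, -0.1], [-1.4, 1.5], [-1.4, 1.4]]
panel [ 0.5232  0.1476 -0.0354  0.1325] [[-0.1, -0.1], [-0.1, -0.1], [-0.0, 0.3], [0.3, -0.1]]
panel [ 0.5139  0.1526 -0.0297  0.1352] [[0.9, -0.2], [2.1, -2.4], [1.3, -0.2], [-0.1, -0.4], [-2.1, 0.1], [-0.8, 1.8], [-1.0, 1.9]]
wing [ 0.4777 -0.3158  0.     -0.6692] [[-0.3, -0.1], [0.4, -1.7], [2.3, 0.0], [0.8, 0.8], [-0.4, -1.0], [-0.1, -1.7], [0.7, 0.9], [1.3, 0.3]]
wing [ 0.4774 -0.3138  0.     -0.6674] [[-1.0, 0.0], [-0.3, -1.6], [1.6, 0.1], [0.1, 0.9]]
wing [ 0.478  -0.3167  0.     -0.6738] [[-0.7, -0.5], [-0.3, -1.6], [0.2, 1.5], [0.9, 0.4]]
pin head [ 0.455 -0.015  0.004]
pin tip [0.436 0.109 0.004]
sd [0.48 0.27 0.01]
jar [ 0.726 -0.245  0.085]
red1 [ 0.601 -0.116  0.02 ]
red1e [ 0.672 -0.143  0.018]
red1k [ 0.611 -0.172  0.02 ]
```

```bash
sed -i 's/(374.5,182.5)/(371.8,182.8)/;s/(388,170.5)/(386.5,171.8)/;s/(402.5,160.5)/(401,162)/' f1.py; python3 f1.py | grep panel
cat >> f1.py <<'E'
S=4
for n,f,b in (('t',t,(235,160,295,205)),('s',s,(355,145,425,197))):
    x0,y0,x1,y1=b; cv2.imwrite(f'pics/k_{n}.png',cv2.resize(f['img'][y0:y1,x0:x1],None,fx=8,fy=8,interpolation=cv2.INTER_CUBIC))
E
python3 f1.py >/dev/null; python3 -c "
import cv2,numpy as np
a=cv2.imread('pics/k_t.png');b=cv2.imread('pics/k_s.png');print(a.shape,b.shape)
cv2.imwrite('pics/k.png',b)"
```

```text
panel [ 0.5177  0.1452 -0.0206  0.1379] [[-1.1, 0.2], [-0.1, -0.5], [0.5, 0.8], [-0.2, 0.9], [0.3, -0.5], [0.6, -1.7], [2.0, 0.2], [-0.4, 1.5], [-0.7, 0.1], [-0.4, 0.6], [-0.4, 0.4]]
panel [ 0.5232  0.1476 -0.0354  0.1325] [[-0.1, -0.1], [-0.1, -0.1], [-0.0, 0.3], [0.3, -0.1]]
panel [ 0.5142  0.1496 -0.0282  0.1402] [[-0.1, -0.2], [1.3, -1.9], [0.7, -0.3], [-0.4, 0.1], [-0.3, 0.2], [-0.2, 0.8], [-0.5, 0.6]]
(360, 480, 3) (416, 560, 3)
```

View pics/k.png

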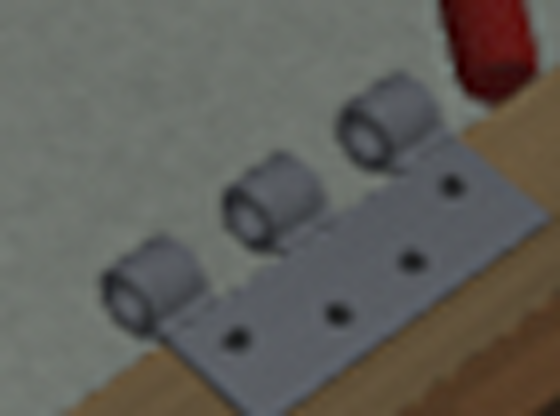

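```bash
cat > f2.py <<'E'
from fit import *
def panel(s,t,verbose=True):
    P=[(t,(233,130,88),(213.2,116.9)),(t,(233,-130,88),(301.3,106.6)),(t,(13,-130,79),(309.8,179.4)),(t,(13,130,79),(219.1,190.6)),
    (s,(13,130,88),(434.2,146)),(s,(13,-130,88),(347.5,208.3)),(s,(233,130,88),(514.5,210.5)),(s,(233,-130,70),(427,289.7))]
    K=[(s,(0,-54,90),(370.9,181.9)),(s,(0,-10,90),(385.4,171.2)),(s,(0,34,90),(399.9,161.4))]
    out=[]
    def res(q):
        r=[]
        for f,X,uv in P+K:
            X=np.array(X,float)
            if (f,tuple(X)) and X[0]>0:
                m=q[4] if f is t else q[5]
                X[0]-=m*np.sign(X[0]-100); X[1]-=m*np.sign(X[1])
            r.append(proj(f,Rz(q[3])@(X/1e3)+q[:3])-uv)
        return np.concatenate(r)
    r=least_squares(res,[.5,.14,-.01,.13,0,0],loss='soft_l1'); 
    if verbose: print(r.x.round(4),r.fun.reshape(-1,2).round(1).tolist())
    return r.x
if __name__=='__main__':
    s=grab('scene');t=grab('top'); p=panel(s,t)
    for X in ((0,54,90),(0,34,90),(-11,0,90),(0,-54,90)): print(X,proj(t,Rz(p[3])@(np.array(X)/1e3)+p[:3]).round(1))
E
python3 f2.py
python3 -c "
import cv2
cv2.imwrite('pics/kt2.png',cv2.imread('pics/k_t.png'))"
```

```text
[ 0.5175  0.1433 -0.0177  0.1382  1.7829  1.7478] [[-0.1, 0.4], [-0.1, -0.1], [0.4, 0.1], [0.7, 0.1], [0.0, -0.2], [1.1, -2.0], [0.6, -0.4], [-0.8, 0.0], [-0.4, 0.5], [0.2, 0.7], [0.2, 0.4]]
(0, 54, 90) [245.8 191.8]
(0, 34, 90) [253.  190.9]
(-11, 0, 90) [265.5 193.2]
(0, -54, 90) [284.3 187. ]
```

View pics/kt2.png

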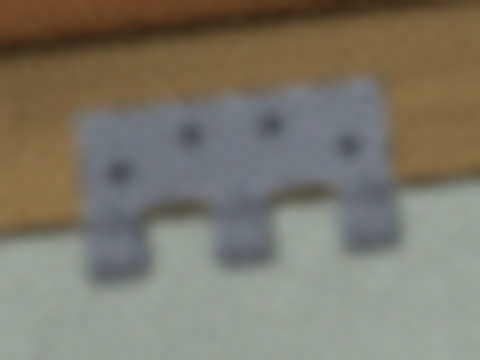

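Image check: the panel's centre knuckle is at (265,193) in the top view, and the model predicts (265.5,193.2), so the panel pose is good. I'll go above the wing.

Emit:
{"fn": "arm_command", "kwargs": {"grip": [70,70,70,70,70], "slide": [[0,0,0],[0,0,0],[0,0,0],[0,0,0],[0,0,0]], "turn": [[0,0,-7.5],[0,0,-7.5],[0,0,-7.5],[0,0,-7.5],[0,0,-7.5]]}}

```text
t: 1.0
eef_pos: [0.1538, -0.6058, 0.2484]
tool_rot: [3.142, 0.0, 0.909]
contact_force: [-0.6, 0.1, 0.0]
gripper_width: 0.0701
gripper_force: 0.0
```

Emit:
{"fn": "arm_command", "kwargs": {"grip": [70,70,70,70,70,70,70,70,70,70,70,70], "slide": [[36,6,7],[36,6,7],[36,6,7],[36,6,7],[36,6,7],[36,6,7],[36,6,7],[36,6,7],[36,6,7],[36,6,7],[36,6,7],[30,6,7]], "turn": [[0,0,0],[0,0,0],[0,0,0],[0,0,0],[0,0,0],[0,0,0],[0,0,0],[0,0,0],[0,0,0],[0,0,0],[0,0,0],[0,0,0]]}}

```text
t: 2.2
eef_pos: [0.4757, -0.3141, 0.1643]
tool_rot: [3.141, -0.001, 0.904]
contact_force: [-0.1, -0.6, 0.3]
gripper_width: 0.07
gripper_force: 0.0
```

Emit:
{"fn": "arm_command", "kwargs": {"grip": [70,70,70], "slide": [[0,0,0],[0,0,0],[0,0,0]], "turn": [[0,0,0],[0,0,0],[0,0,0]]}}

```text
t: 2.5
eef_pos: [0.4734, -0.3168, 0.1644]
tool_rot: [3.141, 0.001, 0.902]
contact_force: [-0.3, -1.0, 0.5]
gripper_width: 0.0699
gripper_force: 0.0
```

Emit:
{"fn": "arm_command", "kwargs": {"grip": [70,70,70,70,70,70,70,70,70], "slide": [[3,3,20],[0,0,20],[0,0,20],[0,0,20],[0,0,15],[0,0,12],[0,0,10],[0,0,0],[0,0,0]], "turn": [[0,0,0],[0,0,0],[0,0,0],[0,0,0],[0,0,0],[0,0,0],[0,0,0],[0,0,0],[0,0,0]]}}

```text
t: 3.4
eef_pos: [0.4784, -0.3156, 0.0476]
tool_rot: [3.141, 0.0, 0.903]
contact_force: [0.9, 0.7, -0.3]
gripper_width: 0.0703
gripper_force: 0.0
```

Emit:
{"fn": "arm_command", "kwargs": {"grip": [10,10,10,10,10,10,10,10], "slide": [[0,0,0],[0,0,0],[0,0,0],[0,0,0],[0,0,0],[0,0,0],[0,0,0],[0,0,0]], "turn": [[0,0,0],[0,0,0],[0,0,0],[0,0,0],[0,0,0],[0,0,0],[0,0,0],[0,0,0]]}}

```text
t: 4.2
eef_pos: [0.4787, -0.3155, 0.048]
tool_rot: [3.14, -0.0, 0.903]
contact_force: [-0.7, 0.2, 6.3]
gripper_width: 0.0202
gripper_force: 60.0
```

Emit:
{"fn": "arm_command", "kwargs": {"grip": [10,10,10,10,10,10,10,10], "slide": [[0,0,-5],[0,0,-10],[0,0,-20],[0,0,-25],[0,0,-25],[0,0,-25],[0,0,-10],[0,0,0]], "turn": [[0,0,0],[0,0,0],[0,0,0],[0,0,0],[0,0,0],[0,0,0],[0,0,0],[0,0,0]]}}

```text
t: 5.0
eef_pos: [0.479, -0.3157, 0.1689]
tool_rot: [3.139, -0.0, 0.903]
contact_force: [0.6, -0.1, -3.8]
gripper_width: 0.0206
gripper_force: 59.1
```

Emit:
{"fn": "arm_command", "kwargs": {"grip": [10,10,10,10,10,10,10,10], "slide": [[0,0,0],[0,0,0],[0,0,0],[0,0,0],[0,0,0],[0,0,0],[0,0,0],[0,0,0]], "turn": [[0,0,-6.0],[0,0,-6.0],[0,0,-6.0],[0,0,-6.0],[0,0,-6.0],[0,0,-6.0],[0,0,-6.0],[0,0,-4.2]]}}

```text
t: 5.8
eef_pos: [0.4775, -0.3149, 0.1656]
tool_rot: [-3.14, -0.002, 1.714]
contact_force: [0.5, 0.0, -2.8]
gripper_width: 0.0207
gripper_force: 58.9
```

Emit:
{"fn": "arm_command", "kwargs": {"grip": [10,10,10,10,10,10,10,10,10,10,10,10], "slide": [[15,1,0],[30,1,0],[40,1,0],[45,1,0],[45,1,0],[45,1,0],[45,1,0],[45,1,0],[45,1,0],[45,1,0],[33,0,0],[15,0,0]], "turn": [[0,0,0],[0,0,0],[0,0,0],[0,0,0],[0,0,0],[0,0,0],[0,0,0],[0,0,0],[0,0,0],[0,0,0],[0,0,0],[0,0,0]]}}

```text
t: 7.0
eef_pos: [0.4242, 0.1339, 0.1669]
tool_rot: [-3.141, -0.002, 1.712]
contact_force: [0.4, -0.1, -2.3]
gripper_width: 0.0206
gripper_force: 59.0
```

Emit:
{"fn": "arm_command", "kwargs": {"grip": [10,10,10,10,10], "slide": [[0,0,20],[0,0,20],[0,0,20],[0,0,0],[0,0,0]], "turn": [[0,0,0],[0,0,0],[0,0,0],[0,0,0],[0,0,0]]}}

```text
t: 7.5
eef_pos: [0.4253, 0.1301, 0.1071]
tool_rot: [-3.14, -0.0, 1.709]
contact_force: [0.9, 0.2, -2.7]
gripper_width: 0.0205
gripper_force: 59.2
```

```bash
cat > look.py <<'E'
from h import *
import sys
k=sys.argv[1]
s=grab('scene');t=grab('top'); print(telemetry.observe()['eef_pos'],telemetry.observe()['tool_rot'])
cv2.imwrite(f'pics/s{k}.png',s['img']);cv2.imwrite(f'pics/t{k}.png',t['img'])
def c(f,x,y,w,h,W,H): return cv2.resize(f['img'][y:y+h,x:x+w],(W,H),interpolation=cv2.INTER_CUBIC)
cv2.imwrite(f'pics/v{k}.png',np.hstack([c(t,225,165,80,100,400,500),c(s,330,130,80,100,400,500)]))
E
python3 look.py 1
```

```text
[0.4263994  0.13023474 0.10800314] [ 3.14078879e+00 -2.84282136e-04  1.70923836e+00]
```

View pics/v1.png

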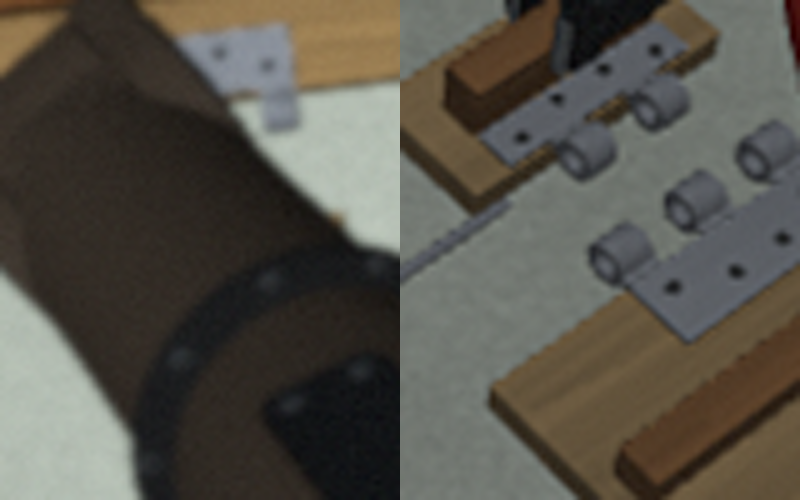

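The scene crop shows the wing held level with its knuckle faces at about (364,161) and (379,151). The panel faces are at (371,182), (386,172) and (401,161). The arm hides the hinge in the top view, so I'll triangulate the screw holes from the first pictures to pin down the panel height.

```bash
cat > tri.py <<'E'
from fit import *
s=grab('scene');t=grab('top')
I={n:cv2.cvtColor(cv2.imread(f'pics/{n}0.png'),cv2.COLOR_BGR2GRAY).astype(float) for n in('scene','top')}
def hole(n,u,v,r=2.2):
    for _ in range(6):
        U,V=np.meshgrid(np.arange(int(u)-4,int(u)+6),np.arange(int(v)-4,int(v)+6)); g=I[n][V,U]
        k=(np.hypot(U-u,V-v)<r); w=np.clip(np.percentile(g[k],80)-g,0,None)*k
        u,v=(U*w).sum()/w.sum(),(V*w).sum()/w.sum()
    return u,v
def tri(a,b):
    o1,d1=ray(s,*a);o2,d2=ray(t,*b); d1/=np.linalg.norm(d1);d2/=np.linalg.norm(d2)
    k=np.linalg.lstsq(np.c_[d1,-d2],o2-o1,rcond=None)[0]; p,q=o1+k[0]*d1,o2+k[1]*d2
    return (p+q)/2,np.linalg.norm(p-q)
def go(name,T,ts,to,S,ss,so):
    out=[]
    for a,b in zip(T,S):
        b0=(np.array(b)+.5)/ss-.5+so; a0=(np.array(a)+.5)/ts-.5+to
        b1=hole('scene',*b0); a1=hole('top',*a0); X,e=tri(b1,a1); out.append(X)
        print(name,'top',np.round(a0,1),np.round(a1,1),'sc',np.round(b0,1),np.round(b1,1),'raw',tri(b0,a0)[0].round(4),'ref',X.round(4),round(e,4))
    return np.array(out)
H=go('panel',[(120,172),(191,135),(270,125),(349,146)],8,(235,160),[(453,186),(413,262),(338,315),(237,340)],8,(355,145))
W=go('wing',[(153,91),(183,130),(225,158),(267,177)],5,(390,175),[(262,186),(213,167),(158,160),(102,166)],4,(137,235))
print(H.mean(0),W.mean(0))
# held wing knuckle faces: prediction vs observation
e=np.array(telemetry.observe()['eef_pos']); a=telemetry.observe()['tool_rot'][2]-np.pi/2
for X,uv in (((48,-31,20),(364.2,160.8)),((48,13,20),(379.0,151.4))):
    print('held pred',proj(s,e+[0,0,-.048]+Rz(a)@(np.array(X)/1e3)).round(1),'obs',uv)
E
python3 tri.py
```

```text
panel top [249.6 181.1] [249.5 181.1] sc [411.2 167.8] [411.  167.9] raw [0.5398 0.1866 0.0748] ref [0.5395 0.1867 0.0744] 0.002
panel top [258.4 176.4] [258.4 176.4] sc [406.2 177.3] [406.1 177.2] raw [0.5536 0.1626 0.0735] ref [0.5536 0.1625 0.0739] 0.002
panel top [268.3 175.2] [268.4 175.1] sc [396.8 183.9] [396.8 183.9] raw [0.5574 0.1349 0.0739] ref [0.5576 0.1346 0.0745] 0.0017
panel top [278.2 177.8] [278.  177.8] sc [384.2 187.1] [384.2 187. ] raw [0.5503 0.1071 0.074 ] ref [0.5503 0.1073 0.0741] 0.0016
wing top [420.2 192.8] [419.9 193.3] sc [202.1 281.1] [201.9 281. ] raw [ 0.5233 -0.2993  0.0196] ref [ 0.5221 -0.2992  0.0179] 0.0028
wing top [426.2 200.6] [425.6 201.3] sc [189.9 276.4] [189.8 276.4] raw [ 0.501  -0.3163  0.0177] ref [ 0.4994 -0.3159  0.0142] 0.0034
wing top [434.6 206.2] [432.9 207.7] sc [176.1 274.6] [176.  274.7] raw [ 0.4847 -0.3387  0.0198] ref [ 0.4813 -0.3376  0.0122] 0.0049
wing top [443. 210.] [442.8 210.3] sc [162.1 276.1] [161.9 276.2] raw [ 0.4738 -0.3628  0.0199] ref [ 0.4732 -0.3629  0.0184] 0.0023
[0.55027816 0.14776742 0.07424617] [ 0.49400421 -0.32892385  0.01568791]
held pred [364.6 162. ] obs (364.2, 160.8)
held pred [379.4 152.1] obs (379.0, 151.4)
```

```bash
cat > sol.py <<'E'
from fit import *
s=grab('scene')
e=np.array(telemetry.observe()['eef_pos']); a=telemetry.observe()['tool_rot'][2]-np.pi/2
A,B,C=np.array([371.05,181.95]),np.array([385.8,171.4]),np.array([400.25,161.3])
tg=[A+23/44*(B-A),B+23/44*(C-B)]
Xs=[np.array((48,-31,20))/1e3,np.array((48,13,20))/1e3]; ob=[np.array((364.2,160.8)),np.array((379.0,151.4))]
off=e+[0,0,-.048]
pr=lambda d,X,da=0: proj(s,off+Rz(a)@(d+X) if da==0 else off+Rz(a)@d+Rz(a+da)@X)
bias=[o-pr(np.zeros(3),X) for o,X in zip(ob,Xs)]
for zt in (.0735,.0755,.0775):
    dz=zt-(off[2]+.020)
    f=lambda q: np.concatenate([pr(np.array([q[0],q[1],dz]),X,q[2])+np.mean(bias,0)-g for X,g in zip(Xs,tg)])
    r=least_squares(f,[.04,0,0.01],x_scale=[.01,.01,.01]); print(zt,'panel dx,dy,yaw',r.x.round(4),'dz',round(dz,4),r.fun.round(2), 'hinge abs',(off+Rz(a)@(np.array([r.x[0]+.048,r.x[1],dz+.02]))).round(4))
print('model hinge', .5175,.1433)
E
python3 sol.py
```

```text
0.0735 panel dx,dy,yaw [ 0.0461 -0.0004  0.007 ] dz -0.0066 [-0.04  0.05  0.05 -0.05] hinge abs [0.52   0.1425 0.0735]
0.0755 panel dx,dy,yaw [ 0.0469 -0.0018  0.0076] dz -0.0046 [-0.06  0.07  0.06 -0.07] hinge abs [0.521  0.1413 0.0755]
0.0775 panel dx,dy,yaw [ 0.0478 -0.0031  0.0083] dz -0.0026 [-0.08  0.09  0.08 -0.09] hinge abs [0.522  0.1401 0.0775]
model hinge 0.5175 0.1433
```

Emit:
{"fn": "arm_command", "kwargs": {"grip": [10,10,10,10,10,10,10,10], "slide": [[-1.5,5,4.5],[0,10,0],[0,5,0],[0,4,0],[0,4,0],[0,4,0],[0,0,0],[0,0,0]], "turn": [[0,0,0],[0,0,0],[0,0,0],[0,0,0],[0,0,0],[0,0,0],[0,0,0],[0,0,0]]}}

```text
t: 8.55
eef_pos: [0.4581, 0.1327, 0.1027]
tool_rot: [-3.141, 0.0, 1.71]
contact_force: [-0.2, -0.4, -2.9]
gripper_width: 0.0203
gripper_force: 59.3
```

```bash
python3 look.py 2; python3 -c "
import cv2
f=cv2.imread('pics/s2.png')
cv2.imwrite('pics/w2.png',cv2.resize(f[130:200,345:425],(800,700//1),interpolation=cv2.INTER_CUBIC)[:600])
"
```

```text
[0.4579206  0.13266519 0.10276716] [-3.14131032e+00  1.45409151e-04  1.70967353e+00]
```

View pics/w2.png

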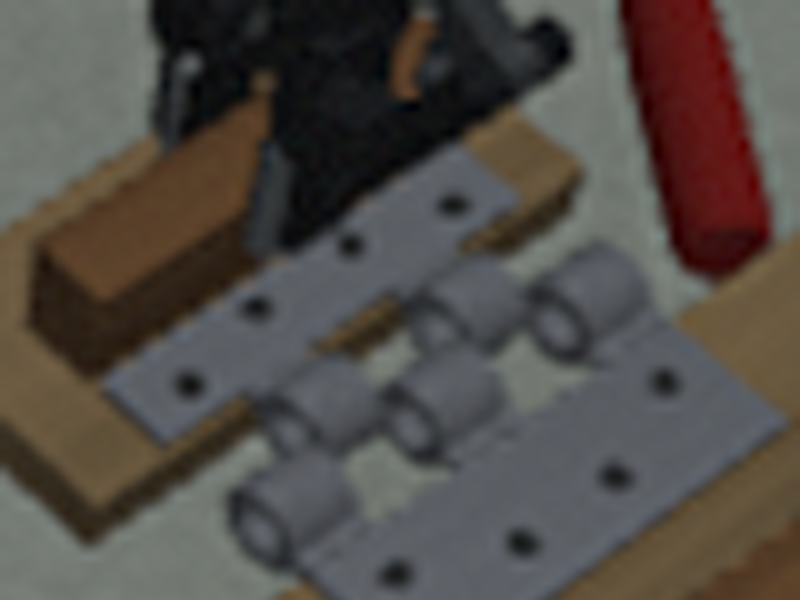

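The view shows both wing knuckles entering their gaps without contact. Wing faces are near (373,172) and (388,162), and panel faces near (371,182), (386,171.5) and (400.5,162). I'll compute the remaining offset from faces and screw holes in the plane.

```bash
cat > rel.py <<'E'
from fit import *
s=grab('scene'); I=cv2.cvtColor(s['img'],cv2.COLOR_BGR2GRAY).astype(float)
px=lambda p: (np.array(p)+.5)/10-.5+[345,130]
def hole(u,v,r=2.2):
    for _ in range(6):
        U,V=np.meshgrid(np.arange(int(u)-4,int(u)+6),np.arange(int(v)-4,int(v)+6)); g=I[V,U]
        k=(np.hypot(U-u,V-v)<r); w=np.clip(np.percentile(g[k],80)-g,0,None)*k
        u,v=(U*w).sum()/w.sum(),(V*w).sum()/w.sum()
    return u,v
R=Rz(.138).T; c=np.array([.5207,.1416,.0755])
P=lambda uv,z: (R@(onz(s,*uv,z)-c))[:2]*1e3
hp=[P(hole(*px(p)),.0765) for p in ((397,574),(523,543),(616,477),(665,381))]
hw=[P(hole(*px(p)),.0765) for p in ((190,385),(257,308),(350,245),(454,205))]
fp=[P(px(p),.0755) for p in ((262,528),(410,420),(560,322))]
fw=[P(px(p),.0755) for p in ((288,428),(433,327))]
for n,a in zip(('hp','hw','fp','fw'),(hp,hw,fp,fw)): print(n,np.round(a,1).tolist(),np.mean(a,0).round(2))
E
python3 rel.py
```

```text
hp [[25.1, -40.3], [35.9, -14.1], [36.0, 13.5], [25.1, 39.7]] [30.52 -0.3 ]
hw [[-38.1, -40.3], [-44.3, -14.7], [-44.9, 13.5], [-38.3, 39.1]] [-41.39  -0.58]
fp [[-1.3, -53.3], [-2.2, -9.3], [-1.0, 34.8]] [-1.48 -9.27]
fw [[-16.9, -31.1], [-17.1, 12.3]] [-17.01  -9.4 ]
```

Emit:
{"fn": "arm_command", "kwargs": {"grip": [10,10,10,10,10,10,10,10,10], "slide": [[0.5,2,-0.7],[0,2,0],[0,2,0],[0,2,0],[0,2,0],[0,2,0],[0,2,0],[0,0,0],[0,0,0]], "turn": [[0,0,0],[0,0,0],[0,0,0],[0,0,0],[0,0,0],[0,0,0],[0,0,0],[0,0,0],[0,0,0]]}}

```text
t: 9.6
eef_pos: [0.472, 0.1351, 0.1035]
tool_rot: [-3.141, 0.0, 1.71]
contact_force: [0.2, 0.1, -3.6]
gripper_width: 0.0202
gripper_force: 59.3
```

```bash
python3 look.py 3; python3 -c "
import cv2
f=cv2.imread('pics/s3.png')
cv2.imwrite('pics/w3.png',cv2.resize(f[140:200,345:425],(800,600),interpolation=cv2.INTER_CUBIC))
"
```

```text
[0.47187441 0.13513033 0.10346707] [-3.14143805e+00  7.22080819e-05  1.70962342e+00]
```

View pics/w3.png

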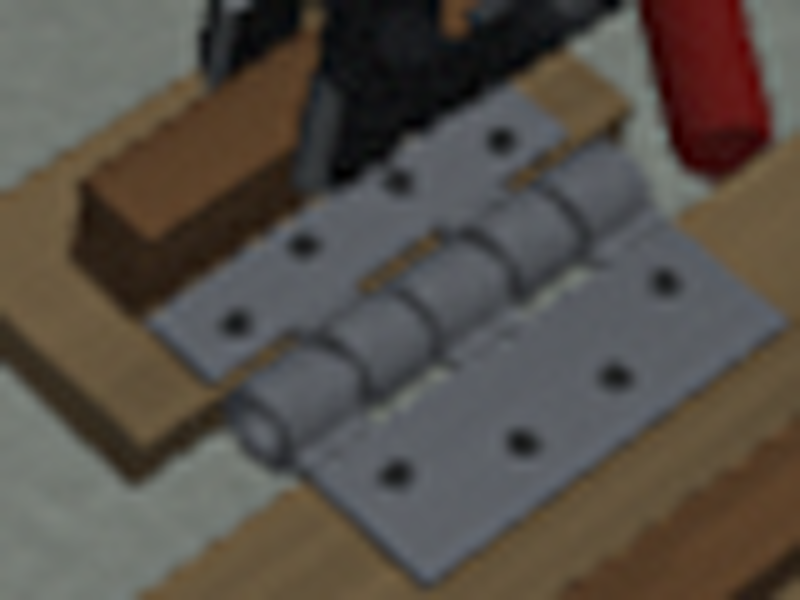

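The view shows the knuckles fully meshed as one five-barrel line with no side load. I'll check the residual.

```bash
cat >> rel.py <<'E'
print('now')
px=lambda p: (np.array(p)+.5)/10-.5+[345,140]
for n,L in (('hp',((397,474),(523,443),(616,377),(665,283))),('hw',((236,324),(304,245),(398,182),(502,139)))):
    a=[P(hole(*px(p)),.0765) for p in L]; print(n,np.round(a,1).tolist(),np.mean(a,0).round(2))
print(telemetry.observe()['contact_force'],telemetry.observe()['t'])
E
python3 rel.py | sed -n '/now/,$p'
```

```text
now
hp [[25.1, -40.3], [36.0, -14.1], [35.9, 13.5], [25.2, 39.7]] [30.54 -0.28]
hw [[-24.1, -39.6], [-30.5, -13.8], [-31.3, 14.5], [-24.5, 40.1]] [-27.6    0.32]
[ 0.24918348 -0.73650637 -2.6066365 ] 9.75
```

Emit:
{"fn": "arm_command", "kwargs": {"grip": [10,10,10,10,10], "slide": [[-0.3,1,0],[0,0,0],[0,0,0],[0,0,0],[0,0,0]], "turn": [[0,0,0],[0,0,0],[0,0,0],[0,0,0],[0,0,0]]}}

```text
t: 10.25
eef_pos: [0.473, 0.135, 0.1035]
tool_rot: [-3.142, 0.0, 1.71]
contact_force: [0.1, -0.5, -3.7]
gripper_width: 0.0206
gripper_force: 59.3
```

```bash
python3 -c "
from station import hand_in; print(hand_in())"
```

```text
the job is handed in; nothing more can be done
None
```

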